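Load the filter cells into the drying cabinet with the draw hook

TASK

Take the draw hook from its cradle, put its prong down into the finger hole of the drying cabinet's tray and draw the tray right out with it. Put every filter cell from the cork mat into a seat of its own on the open tray, turning it under light pressure until its tab drops into the gap of the collar and it sits flat. Then push the tray fully home with the cells in it, and leave the hook lying in its cradle as you found it; do not disturb the jar, the mallet and the bung.

Things in the scene. Friction and masses are not known exactly. Their poses are not given: they have to be found in the camera images.
- hook_grip (a point): the draw hook: a dark wooden handle 90 mm long (its x), 16 mm wide, 22 mm high; a 9 mm steel rod leaves the middle of the handle's +x end and turns down 60 mm ahead of the handle's centre into a prong that ends 44 mm below the handle's centre. 0.12 kg. The point is the centre of the handle
- hook_tip (a point): lower end of the hook's prong (9 mm thick, rounded); from the handle's centre 60 mm along the hook's x and 43.5 mm down
- cradle_seat (a point): where the centre of the hook's handle lies when the hook rests in its cradle, 56 mm above the bench; the hook then has the orientation of this point. Cradle and cork mat may swap sides
- cradle: the hook's fixed cradle: base plate 104 x 56 x 6 mm with two wooden posts under the handle's ends (tops 45 mm above the bench, 14 mm long, centres 37 mm either side along x, 60 mm free between), each with two 7 mm high cheeks 22 mm apart that keep the handle between them. Origin under its centre
- finger_hole (a point): finger hole, 22 mm across, through the middle of a level steel lip (60 mm wide, 36 deep, 6 thick) on the tray's front panel. Point: centre of the hole at the lip's upper face, 50 mm above the bench; x points into the cabinet, z up. The lip's front edge is 18 mm before it (-x), the front panel (272 mm wide, 10 to 70 mm above the bench) 18 mm behind it
- cabinet: fixed low steel drying cabinet, 290 mm wide, 230 deep, 80 high. Origin: on the bench at the middle of its front; x points into it, away from the robot
- tray (a joint): how far the tray is out (m): 0 fully home, 0.115 at the end stop; it slides straight towards -x of the finger hole's frame. About 2.5 N of friction, and it stays where it is left; no spring
- seat0 (a point): keyed seat on the tray: collar 9 mm high, 55 mm inside, 65 outside, with one 14 mm gap at the tray's front (-x) for a cell's tab; a cell with its tab elsewhere stays up on the collar, 9 mm high. Point: where a cell's centre is once dropped in (collar top 10 mm below it); the cell then has this orientation. Moves with the tray, the left one seen from the robot
- seat1 (a point): keyed seat on the tray: collar 9 mm high, 55 mm inside, 65 outside, with one 14 mm gap at the tray's front (-x) for a cell's tab; a cell with its tab elsewhere stays up on the collar, 9 mm high. Point: where a cell's centre is once dropped in (collar top 10 mm below it); the cell then has this orientation. Moves with the tray, the middle one
- seat2 (a point): keyed seat on the tray: collar 9 mm high, 55 mm inside, 65 outside, with one 14 mm gap at the tray's front (-x) for a cell's tab; a cell with its tab elsewhere stays up on the collar, 9 mm high. Point: where a cell's centre is once dropped in (collar top 10 mm below it); the cell then has this orientation. Moves with the tray, the right one seen from the robot
- cell0_mid (a point): filter cell (2 or 3 present): steel disc 52 mm across, 12 high, one square tab (11 mm wide, as high as the disc) out to 34 mm from the centre along -x; on top a black grip bar along x, 46 long, 14 wide, 26 high. Point: centre, 19 mm above the underside (bar: 7 mm below to 19 mm above it). z up. 0.15 kg. Starts on the 2 mm cork mat
- cell1_mid (a point): filter cell (2 or 3 present): steel disc 52 mm across, 12 high, one square tab (11 mm wide, as high as the disc) out to 34 mm from the centre along -x; on top a black grip bar along x, 46 long, 14 wide, 26 high. Point: centre, 19 mm above the underside (bar: 7 mm below to 19 mm above it). z up. 0.15 kg. Starts on the 2 mm cork mat
- cell2_mid (a point): filter cell (2 or 3 present): steel disc 52 mm across, 12 high, one square tab (11 mm wide, as high as the disc) out to 34 mm from the centre along -x; on top a black grip bar along x, 46 long, 14 wide, 26 high. Point: centre, 19 mm above the underside (bar: 7 mm below to 19 mm above it). z up. 0.15 kg. Starts on the 2 mm cork mat
- jar: bystander: a closed glass jar, 70 mm across, 120 mm high; origin under its centre
- mallet: bystander: a rubber mallet lying on the bench, head 56 mm across, 85 mm long, handle 220 mm; origin under the head
- bung: bystander: a black rubber barrel bung, 54 mm across, 40 mm high; origin under its centre
Not all that is in view belongs to the job. Leave any blue look-alike of the part that bears cell0_mid alone.

How it is judged:
On the way, in this order (a step that is already met when the one before it is completed fails the run):
1. the hook's prong is down in the finger hole of the tray, which is still in (horizontal distance between hook_tip and finger_hole below 0.012 m and z of hook_tip in the frame of finger_hole below -0.007 m and value of joint tray below 0.04 m), for 0.1 s.
2. the tray is drawn right out with the prong in its finger hole (horizontal distance between hook_tip and finger_hole below 0.016 m and z of hook_tip in the frame of finger_hole below -0.007 m and value of joint tray above 0.1 m), for 0.2 s.
3. every cell sits, dropped in, in a seat of the open tray ((distance between cell0_mid and seat0 below 0.005 m or distance between cell0_mid and seat1 below 0.005 m or distance between cell0_mid and seat2 below 0.005 m) and angle between each of cell0_mid, cell1_mid, cell2_mid's own z axis and vertical below 0.08 rad and angle between the x axis of each of cell0_mid, cell1_mid, cell2_mid and the x axis of finger_hole, either way round below 0.14 rad and (distance between cell1_mid and seat0 below 0.005 m or distance between cell1_mid and seat1 below 0.005 m or distance between cell1_mid and seat2 below 0.005 m) and (distance between cell2_mid and seat0 below 0.005 m or distance between cell2_mid and seat1 below 0.005 m or distance between cell2_mid and seat2 below 0.005 m) and value of joint tray above 0.05 m), for 0.2 s.
4. the tray is fully home (value of joint tray below 0.006 m), for 0.2 s.
At the end, for the whole second after the job is handed in: every cell present sits dropped into a seat (centre within 5 mm of the seat's point, tilt under 0.08 rad, aligned within 0.14 rad), the tray is home within 6 mm, and the hook rests in its cradle (within 15 mm, 0.2 rad, prong the same way as at first) ((distance between cell0_mid and seat0 below 0.005 m or distance between cell0_mid and seat1 below 0.005 m or distance between cell0_mid and seat2 below 0.005 m) and angle between each of cell0_mid, cell1_mid, cell2_mid's own z axis and vertical below 0.08 rad and angle between the x axis of each of cell0_mid, cell1_mid, cell2_mid and the x axis of finger_hole, either way round below 0.14 rad and (distance between cell1_mid and seat0 below 0.005 m or distance between cell1_mid and seat1 below 0.005 m or distance between cell1_mid and seat2 below 0.005 m) and (distance between cell2_mid and seat0 below 0.005 m or distance between cell2_mid and seat1 below 0.005 m or distance between cell2_mid and seat2 below 0.005 m) and value of joint tray below 0.006 m and distance between hook_grip and cradle_seat below 0.015 m and angle between hook_grip's own z axis and vertical below 0.1 rad and angle between the x axis of hook_grip and the x axis of cradle_seat, either way round below 0.2 rad and x of hook_tip in the frame of cradle_seat above 0.04 m and linear speed of hook below 0.02 m/s); the robot touches nothing.
It fails at once if the jar, the mallet or the bung is moved more than 40 mm (distance of any of jar, mallet, bung from where it was at the start of the episode above 0.04 m).
It fails at once if a cell is pressed hard on the tray (over 70 N in all) (contact force between any of cell0, cell1, cell2 and tray above 70 N).
Of cell0, cell1, cell2 only 2 to 3 are there at a start; the rules pass over those that are not, and their reading is None.
At some moment in a run one of cell0, cell1, cell2 may be knocked a few centimetres aside while the robot is not near it.
It also fails if it takes over 210 s, if anything falls off the work surface, if the arm or the gripper's body presses on something with over 40 N, if the wrist force passes 120 N, or if a joint passes its speed limit or range.

ROBOT

A 7-joint arm with a two-finger parallel gripper is mounted at the origin on the work surface. World frame = base frame: x ahead of the robot, y to its left, z up, the work surface at z = 0. Lengths are in m, angles in rad, forces in N, time in s.
With the tool pointing down it reaches from about 0.425 to 0.95 m from the base axis. Payload 4.7 kg.
Tool frame: the origin (TCP) lies on the centre line of the jaws, within the pads' length; the fingertips stand robot.nose_length ahead of it and the grasp point (between the pads) lies 8 mm behind it (robot.nose_length is the distance from the TCP to the fingertips, in m); z points along the fingers, y is the line along which they close (so a half turn about z gives the same grasp; the last joint's range is limited). The gripper opens to 85 mm and grips with 20 to 120 N. Pads are 22 mm wide; open, the fingers measure 114 mm over their backs; the gripper's body (76 mm by 85 mm) begins 54 mm behind the grasp point. The pads swing forward as they close: fully open they stand 13 mm farther back than shut.
Start: joints at [1.121, 0.469, -0.049, 1.532, 0.024, 1.141, -0.082], TCP at [0.276, -0.616, 0.242] pointing down, gripper open.
Joint ranges: [-2.59, 2.59], [-0.33, 1.99], [-1.39, 1.29], [0.1, 2.45], [-1.04, 4.18], [0.21, 1.99], [-2.66, 2.66]. Speed limits (rad/s): [2.57, 2.57, 3.14, 3.14, 3.14, 3.14, 3.14].

INTERFACE

Orientations are given as [roll, pitch, yaw] about the fixed x, y, z axes, in that order (R = Rz(yaw) Ry(pitch) Rx(roll)).
In Python, from plant import robot gives the robot as it stands. Calls block until the motion is done:
- robot.goto(position, orientation): joint-space move of the TCP to a pose.
- robot.move_straight(position, vel=0.15, attitude=None, contact_N=None): straight line of the TCP; attitude=None keeps the orientation; vel is the mean speed in m/s. With contact_N (N) it stops when the force on the tool has changed by that much, and returns True; else False.
- robot.move_joints(angles): joint-space move.
- robot.grip(opening, strength=None): opening from 0.0 (shut) to 1.0 (fully open); strength is the grip in N (None keeps the last); returns when the fingers have stopped.
- robot.sleep(seconds).
- robot.inverse_kinematics(position, orientation): joint angles nearest the present ones, or None.
- robot.sense(): the state.
- robot.grab_frame(name): name is "scene" or "top" or "wrist"; returns a dict with "image" (420x560x3 uint8, red, green, blue), "range_z" (420x560 float32, m along the optical axis (not along the pixel's ray), 0 where there is no reading), "fx", "fy", "cx", "cy" (pixels), "dist_coeffs" ([k1, k2, p1, p2, k3] as OpenCV has them; the pictures are not rectified), "R" (3x3) and "t" (3): a world point X has camera coordinates R X + t. Camera axes: x right, y down, z forward; pixel columns grow to the right and rows downward; lengths in m; the calibration is good to about 2 mm. A picture is of the moment at which its call begins.
A pose or a line that the arm cannot do raises robot.IKError and nothing moves.
- robot.close_job(): hands the job in; it is judged then, once.
The state is a dict: "t": time; "joint_pos": joint angles; "joint_velocities": joint speeds; "effort": joint torques, N m; "tcp_pos": TCP position; "tcp_rot": TCP orientation; "wrist_force": force on the tool from outside, world axes, zero at the start; "torque": the same for the moment, N m; "opening": opening from 0.0 (shut) to 1.0 (fully open); "gripper_force": force on a finger pad.
Only numpy, scipy, OpenCV 4.12 (cv2) and the standard library are available. Lean on these libraries where they do the work, as an engineer would, in place of code of your own. Each camera call takes 0.05 s, during which the arm holds its last target. There are 200 camera calls.

## Working session

There is one attempt and no reset: what is moved stays moved. The work goes in short steps, each a Python script; the robot and the scene stay as the last script left them, time stands still between calls to the robot, and variables do not carry over. Pictures are saved under pics/ and viewed, at most 14 in all, crops included, and the job is handed in when it is done.

```bash
ls; mkdir -p pics
cat > h.py <<'E'
import numpy as np, cv2
from plant import robot
def save(f,name): cv2.imwrite('pics/'+name,cv2.cvtColor(f['image'],cv2.COLOR_RGB2BGR))
def K(f): return np.array([[f['fx'],0,f['cx']],[0,f['fy'],f['cy']],[0,0,1.]])
def ray(f,px,z):
    """pixels -> world points on plane z"""
    p=cv2.undistortPoints(np.array(px,float).reshape(-1,1,2),K(f),np.array(f['dist_coeffs'],float)).reshape(-1,2)
    d=np.c_[p,np.ones(len(p))]@np.array(f['R']); c=-np.array(f['R']).T@np.array(f['t'])
    return c+d*((z-c[2])/d[:,2])[:,None]
def cloud(f):
    """world point of every pixel (NaN without range)"""
    h,w=f['range_z'].shape; v,u=np.mgrid[:h,:w]
    p=cv2.undistortPoints(np.c_[u.ravel(),v.ravel()].astype(float).reshape(-1,1,2),K(f),np.array(f['dist_coeffs'],float)).reshape(-1,2)
    z=f['range_z'].ravel().astype(float); z[z==0]=np.nan
    return ((np.c_[p,np.ones(len(p))]*z[:,None]-f['t'])@np.array(f['R'])).reshape(h,w,3)
E
python3 - <<'E'
from h import *
import pickle
for n in ('scene','top'):
    f=robot.grab_frame(n); save(f,n+'0.png'); pickle.dump(f,open(n+'0.pkl','wb'))
    print(n,f['fx'],-np.array(f['R']).T@np.array(f['t']),f['dist_coeffs'])
s=robot.sense(); print(s, robot.nose_length)
E
```

```text
pics
scene 407.10320032672206 [1.47309128 0.16626844 0.76602742] [-0.06671461  0.          0.          0.          0.        ]
top 451.11363372397125 [0.33557224 0.00491862 1.28980153] [-0.05671476  0.          0.          0.          0.        ]
{'t': 0.1, 'joint_pos': array([ 1.12106107,  0.46938135, -0.04861014,  1.53358316,  0.02410003,
        1.14098542, -0.08231875]), 'joint_velocities': array([ 0.00141556, -0.00230397, -0.00062544, -0.00253232, -0.00111898,
       -0.00119799,  0.00056665]), 'effort': array([ 9.69853645e-04, -5.11512387e+01, -4.65566700e-02, -2.38389409e+01,
        1.08629378e-02,  4.38458141e-03,  2.87764283e-05]), 'tcp_pos': array([ 0.27556787, -0.61563328,  0.24134884]), 'tcp_rot': array([-3.13982178e+00,  5.44553395e-05,  4.20859325e-01]), 'wrist_force': array([0.81133976, 0.38454692, 0.76252291]), 'torque': array([ 0.01393026, -0.01968856, -0.01002082]), 'gripper_force': 0.0, 'opening': 0.9988721801476054} 0.011
```

View pics/top0.png

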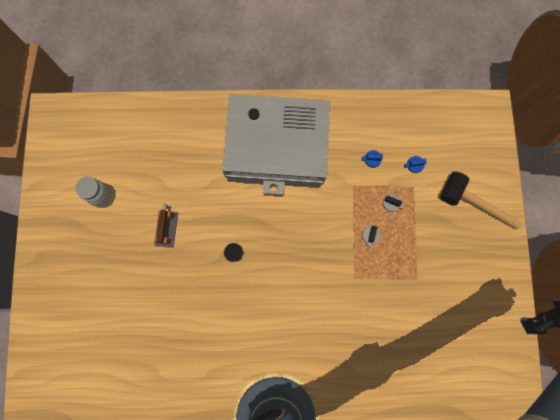

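View pics/scene0.png

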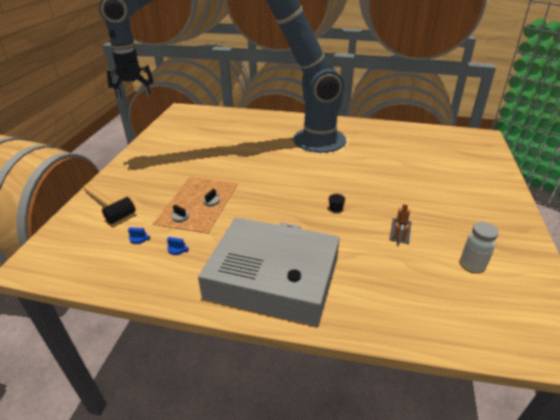

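Top view: there are two grey cells with black bars on the mat at (393,203) and (372,235). The two blue look-alikes at (373,159) and (416,165) are off the mat, so I leave them. The hook lies in its cradle at (166,226), with the prong probably toward (168,207). The finger hole is at (273,187), the bung at (233,252), the jar at (95,192) and the mallet at (455,188). I'll measure these and confirm them in one enlarged crop.

Run:
```python
from h import *
import pickle
f=pickle.load(open('top0.pkl','rb')); P=cloud(f); im=f['image']
def crop(u,v,r=32): return cv2.resize(im[v-r:v+r,u-r:u+r],(390,390),interpolation=cv2.INTER_CUBIC)
o=np.hstack([crop(166,226),crop(382,218)]); cv2.imwrite('pics/crop0.png',o[...,::-1])
def comp(mask,zmin,zmax,u0,u1,v0,v1):
    m=np.zeros(mask.shape,np.uint8); m[v0:v1,u0:u1]=(mask&(P[...,2]>zmin)&(P[...,2]<zmax))[v0:v1,u0:u1]
    return m
def show(name,m):
    n,l,st,c=cv2.connectedComponentsWithStats(m)
    for i in range(1,n):
        if st[i,4]<15: continue
        q=P[l==i]; r=cv2.minAreaRect(q[:,:2].astype(np.float32))
        print(name,st[i,4],c[i].round(1),'med',np.median(q,0).round(4),'rect',np.round(r[0],4),np.round(r[1],4),round(r[2],1))
t=np.ones(im.shape[:2],bool)
show('hookhigh',comp(t,.05,.09,140,200,195,260))
show('bars',comp(t,.027,.06,350,420,180,285))
show('blue',comp(t,.027,.06,350,440,140,180))
show('disc',comp(t,.006,.06,350,420,185,285))
show('lip',comp(t,.04,.058,255,295,178,200))
show('cab',comp(t,.074,.095,200,350,80,200))
show('bung',comp(t,.02,.06,215,255,235,270))
show('jar',comp(t,.06,.16,60,130,160,220))
```

```text
hookhigh 271 [161.2 225.1] med [0.5192 0.3066 0.0644] rect [0.5265 0.3125] [0.0336 0.1063] 89.9
bars 92 [393.2 200.6] med [ 0.5857 -0.3436  0.0381] rect [ 0.587  -0.3442] [0.0459 0.0151] 65.3
bars 93 [372.3 233.8] med [ 0.4907 -0.2779  0.0385] rect [ 0.4912 -0.2786] [0.0145 0.046 ] 74.5
blue 85 [374.3 155.9] med [ 0.7188 -0.2968  0.036 ] rect [ 0.7195 -0.2971] [0.0468 0.0159] 83.1
blue 85 [418.5 161.3] med [ 0.7017 -0.4263  0.0361] rect [ 0.702  -0.4266] [0.0149 0.0479] 8.1
disc 271 [391.8 202.5] med [ 0.5813 -0.3429  0.0156] rect [ 0.5847 -0.3445] [0.0534 0.053 ] 25.9
disc 277 [370.6 235.1] med [ 0.4905 -0.2746  0.0152] rect [ 0.4871 -0.2764] [0.0513 0.058 ] 61.6
lip 279 [273.7 186.3] med [ 0.6296 -0.0013  0.0492] rect [ 0.6265 -0.004 ] [0.1104 0.0384] 85.3
cab 7793 [276.8 135.6] med [ 0.7676 -0.0139  0.0792] rect [ 0.7724 -0.0143] [0.2902 0.2339] 85.5
bung 289 [233.1 252.1] med [0.4456 0.1119 0.0392] rect [0.4459 0.112 ] [0.05   0.0503] 90.0
jar 670 [ 91.1 189.8] med [0.6113 0.4888 0.1172] rect [0.615  0.4956] [0.0658 0.0654] 26.7
```

View pics/crop0.png

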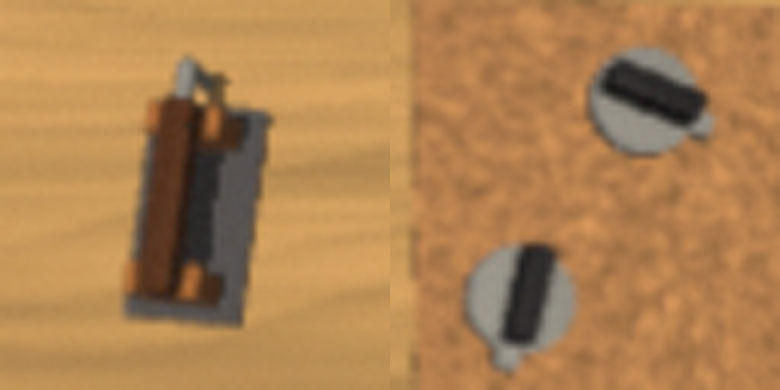

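Crop: the hook's steel rod and prong point away from the robot (+x), with a slight negative yaw. The two steel cells show their tabs at the lower right (upper cell) and the lower left (lower cell). There are only two cells. Next I'll take close wrist views.

Run:
```python
from h import *
import pickle
ims=[]
for n,p,yaw in (('cells',(.53,-.31,.30),-.08),('hole',(.56,0,.30),-.08),('hook',(.50,.307,.26),-.08)):
    for y in (yaw,yaw+np.pi,yaw-np.pi):
        q=robot.inverse_kinematics(p,[np.pi,0,y]); print(n,round(y,2),None if q is None else np.round(q,2))
    robot.goto(p,[np.pi,0,yaw]); f=robot.grab_frame('wrist'); pickle.dump(f,open(n+'.pkl','wb')); ims.append(f['image'])
    print((-np.array(f['R']).T@np.array(f['t'])).round(3),robot.sense()['tcp_pos'],robot.sense()['t'])
o=np.hstack([cv2.resize(i,(266,200)) for i in ims]); 
cv2.imwrite('pics/w0.png',cv2.resize(o,(798,200))[...,::-1])
```

```text
cells -0.08 [ 0.53  0.33 -0.09  1.61  0.03  1.21 -1.22]
cells 3.06 [ 0.97  0.41 -0.69  1.58  0.27  1.25  1.72]
cells -3.22 [ 0.97  0.41 -0.69  1.58  0.27  1.25  1.72]
[ 0.595 -0.317  0.43 ] [ 0.52913198 -0.31158193  0.29972065] 1.6417
hole -0.08 [ 0.12  0.25 -0.24  1.73  0.06  1.18 -1.79]
hole 3.06 [ 0.38  0.29 -0.57  1.71  0.16  1.19  1.26]
hole -3.22 [ 0.38  0.29 -0.57  1.71  0.16  1.19  1.26]
[ 0.626 -0.008  0.431] [ 0.56024393 -0.00240472  0.2998749 ] 2.8833
hook -0.08 [-0.31  0.34 -0.41  1.71  0.15  1.12 -2.41]
hook 3.06 [ 0.04  0.45 -0.9   1.69  0.38  1.18  0.53]
hook -3.22 [ 0.04  0.45 -0.9   1.69  0.38  1.18  0.53]
[0.567 0.299 0.391] [0.50146185 0.30484081 0.26010191] 4.1333
```

View pics/w0.png

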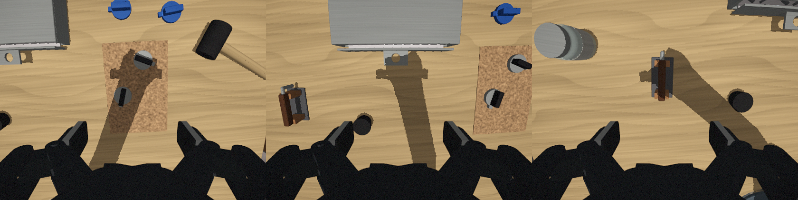

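The wrist views show the cells on the mat, the lip with its hole at mid-cabinet front, and the hook in its cradle. Next I'll compute poses from the range data.

```bash
cat >> h.py <<'E'
def blobs(f,P,zmin,zmax,c,r,minpx=30):
    """min-area rects of height-band blobs within r of c (xy)"""
    m=((P[...,2]>zmin)&(P[...,2]<zmax)&(np.hypot(P[...,0]-c[0],P[...,1]-c[1])<r)).astype(np.uint8)
    n,l,st,ce=cv2.connectedComponentsWithStats(m); out=[]
    for i in range(1,n):
        if st[i,4]<minpx: continue
        q=P[l==i]; rc=cv2.minAreaRect(q[:,:2].astype(np.float32)); b=cv2.boxPoints(rc)
        e=[b[1]-b[0],b[2]-b[1]]; e=e[int(np.linalg.norm(e[1])>np.linalg.norm(e[0]))]
        out.append(dict(c=np.array(rc[0]),size=sorted(rc[1]),yaw=np.arctan(e[1]/e[0]),z=np.median(q[:,2]),n=st[i,4],px=ce[i]))
    return out
def cells(f,c=(.53,-.31),r=.2):
    """[(x,y,yaw)] of cells; the cell's x is opposite to its tab"""
    P=cloud(f); out=[]
    for b in blobs(f,P,.026,.05,c,r):
        d=np.hypot(P[...,0]-b['c'][0],P[...,1]-b['c'][1]); m=(P[...,2]>.006)&(P[...,2]<.02)&(d>.0285)&(d<.038)
        t=P[m].mean(0)[:2]-b['c']; u=np.array([np.cos(b['yaw']),np.sin(b['yaw'])])
        s=-np.sign(t@u); out.append((*b['c'],np.arctan2(s*u[1],s*u[0]),m.sum(),np.arctan2(-t[1],-t[0]),b['size'],b['z'],P[(d<.024)&(P[...,2]<.02)].mean(0).round(4)))
    return out
E
python3 - <<'E'
from h import *
import pickle
L=lambda n:pickle.load(open(n+'.pkl','rb'))
for n in ('cells','hole'):
    for c in cells(L(n)): print(n,c)
f=L('hook'); P=cloud(f)
for z in ((.060,.08),(.0475,.08)):
    for b in blobs(f,P,*z,(.52,.307),.1): print(z,b)
# handle by colour
im=f['image'].astype(int); rod=(abs(im[...,0]-im[...,2])<20)&(im.sum(2)>200)&(P[...,2]>.04)&(np.hypot(P[...,0]-.575,P[...,1]-.305)<.03)
q=P[rod]; print('rod',len(q),np.c_[q.min(0),q.max(0),np.median(q,0)].round(4))
for n in ('hole','cells'):
    f=L(n);P=cloud(f)
    lip=(abs(P[...,2]-.05)<.004)&(np.hypot(P[...,0]-.626,P[...,1])<.06)
    print(n,'lip z',np.median(P[lip][:,2]),[ (b['c'],b['size'],b['yaw']) for b in blobs(f,P,.046,.054,(.62,-.002),.06)])
    m=lip.astype(np.uint8); cs,h=cv2.findContours(m,cv2.RETR_CCOMP,cv2.CHAIN_APPROX_NONE)
    for c,hh in zip(cs,h[0]):
        if hh[3]>=0 and len(c)>12:
            w=ray(f,c.reshape(-1,2),.05); print('hole',len(c),cv2.minEnclosingCircle(w[:,:2].astype(np.float32)),w.mean(0))
    for b in blobs(f,P,.076,.085,(.77,-.01),.3,2000): print('cab',b)
    pan=(P[...,2]>.066)&(P[...,2]<.0725)&(np.hypot(P[...,0]-.64,P[...,1])<.15); q=P[pan]
    if len(q)>50: print('panel',len(q),np.polyfit(q[:,1],q[:,0],1),cv2.minAreaRect(q[:,:2].astype(np.float32)))
E
```

```text
cells (np.float64(0.722057044506073), np.float64(-0.29906371235847473), np.float64(-1.6044973465441292), np.int64(54), np.float64(-1.571892863107591), [0.01498492993414402, 0.045596763491630554], np.float64(0.03667410550622723), array([ 0.7138, -0.2991,  0.0118]))
cells (np.float64(0.6971644163131714), np.float64(-0.4098842442035675), np.float64(1.045563472463414), np.int64(261), np.float64(1.9272241015981557), [0.010107028298079967, 0.020685089752078056], np.float64(0.03593752949151012), array([ 0.6939, -0.4074,  0.0058]))
cells (np.float64(0.6009783148765564), np.float64(-0.4905944764614105), np.float64(0.34936733780464563), np.int64(21), np.float64(0.9827935546464658), [0.011494687758386135, 0.02512350305914879], np.float64(0.03934043767337736), array([ 6.000e-01, -4.865e-01, -5.000e-04]))
cells (np.float64(0.588485598564148), np.float64(-0.3458624482154846), np.float64(1.1529465787000222), np.int64(40), np.float64(1.1468417916080011), [0.014176412485539913, 0.045859575271606445], np.float64(0.03887188486060725), array([ 0.5887, -0.3456,  0.013 ]))
cells (np.float64(0.493351012468
[... 3079 characters left out ...]
286627054214478), (0.28930580615997314, 0.013485164381563663), 85.3484878540039)
cells lip z 0.04949521798289684 [(array([ 0.62741989, -0.00375133]), [0.03665975481271744, 0.05867640674114227], np.float32(1.4917952))]
hole 49 ((0.627203106880188, -0.004278671927750111), 0.011726685799658298) [ 0.62735681 -0.0039163   0.05      ]
cab {'c': array([ 0.69825053, -0.08525959]), 'size': [0.09400808811187744, 0.13710156083106995], 'yaw': np.float32(1.4802337), 'z': np.float64(0.07940687654660544), 'n': np.int32(10284), 'px': array([56.42775185, 44.94467133])}
panel 574 [0.06054697 0.64731375] ((0.643256425857544, -0.07550621777772903), (0.021669648587703705, 0.14852894842624664), 2.511284112930298)
```

```bash
cat >> h.py <<'E'
PI=np.pi
def wrap(a): return (a+PI)%(2*PI)-PI
def st(tag=''):
    s=robot.sense(); print(tag,'t',round(s['t'],1),'p',s['tcp_pos'].round(4),'r',s['tcp_rot'].round(3),'F',s['wrist_force'].round(1),'op',round(s['opening'],3),'g',round(s['gripper_force'],1)); return s
def goto(p,yaw): robot.goto(p,[PI,0,yaw])
def line(p,yaw=None,vel=.15,**k): return robot.move_straight(p,vel=vel,attitude=None if yaw is None else [PI,0,yaw],**k)
HOOK=(.5195,.308,-.09); HOLE=(.6275,-.003,-.084)
E
python3 - <<'E'
from h import *
x,y,a=HOOK
goto((x,y,.16),PI+a); robot.sleep(.3); st('above')
line((x,y,.048)); robot.sleep(.2); st('at')
robot.grip(0.0,60); st('grip')
line((x,y,.16)); robot.sleep(.2); st('up')
robot.grab_frame and save(robot.grab_frame('wrist'),'w1.png')
E
```

```text
above t 6.8 p [0.5195 0.308  0.16  ] r [-3.142  0.     3.052] F [-0.6 -0.  -0.9] op 0.998 g 0.0
at t 7.9 p [0.52   0.3084 0.049 ] r [3.141e+00 2.000e-03 3.051e+00] F [-0.2  0.4  0.2] op 0.999 g 0.0
grip t 8.5 p [0.5196 0.3082 0.0482] r [3.141 0.    3.052] F [ 0.4 -0.1  1.4] op 0.175 g 58.8
up t 9.6 p [0.5191 0.3076 0.1589] r [-3.141e+00 -2.000e-03  3.052e+00] F [-0.8 -0.3 -1.6] op 0.176 g 58.4
```

View pics/w1.png

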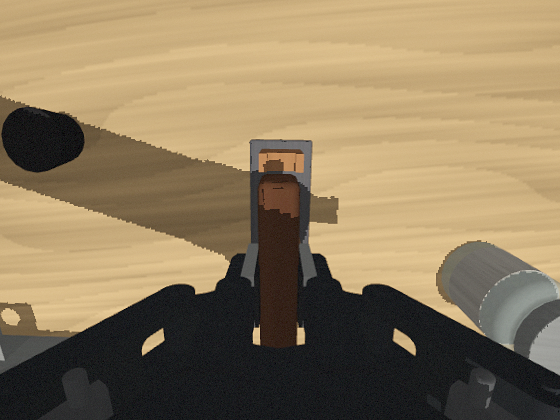

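Run:
```python
from h import *
x,y,a=HOLE; hx,hy=x-.06*np.cos(a),y-.06*np.sin(a)
goto((hx,hy,.16),PI+a); robot.sleep(.2); st('above')
c=line((hx,hy,.0705),vel=.04,contact_N=8); robot.sleep(.3); st(f'down contact={c}')
f=robot.grab_frame('scene'); save(f,'s1.png')
P=ray(f,[[0,0]],0)
i=f['image'][190:260,240:340]; cv2.imwrite('pics/s1c.png',cv2.resize(i,(800,560),interpolation=cv2.INTER_CUBIC)[...,::-1])
```

```text
above t 11.1 p [0.5677 0.0039 0.1602] r [3.141 0.    3.06 ] F [ 0.7 -0.1 -1.8] op 0.176 g 58.4
down contact=False t 13.7 p [0.5677 0.002  0.0705] r [-3.142  0.     3.058] F [-0.2  0.7 -0.3] op 0.174 g 58.4
```

View pics/s1c.png

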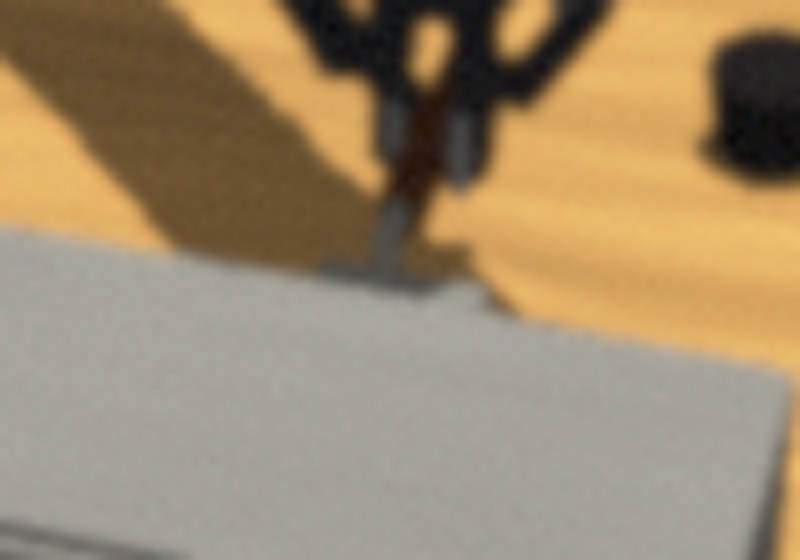

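The rod drops into the lip at (390,270) in this crop and nothing was touched on the way down, so the prong is in the hole. I'll draw the tray out.

Run:
```python
from h import *
x,y,a=HOLE; u=np.array([np.cos(a),np.sin(a)])
s=robot.sense()['tcp_pos']; e=s[:2]-.128*u
try: c=line((*e,.0705),vel=.05,contact_N=14)
except robot.IKError as er: print('IK',er); raise
robot.sleep(.5); s=st(f'drawn {c}')
t=robot.sense()['tcp_pos'][:2]; print('travel',(np.array([x,y])-.06*u-t)@u)
f=robot.grab_frame('top'); save(f,'t2.png'); P=cloud(f)
for b in blobs(f,P,.044,.056,(.51,.01),.06): print(b)
```

```text
drawn True t 16.3 p [0.4545 0.011  0.0706] r [3.14  0.006 3.057] F [ 0.   0.4 -0.8] op 0.179 g 59.6
travel 0.11356937251023759
```

Run:
```python
from h import *
x,y,a=HOLE; u=np.array([np.cos(a),np.sin(a)])
s=robot.sense()['tcp_pos']; e=s[:2]-.012*u
c=line((*e,.0705),vel=.02,contact_N=20); st(f'drawn {c}'); robot.sleep(.4); s=st(); print((np.array([x,y])-.06*u-s['tcp_pos'][:2])@u)
f=robot.grab_frame('top'); save(f,'t3.png'); i=f['image'][150:290,190:350]; cv2.imwrite('pics/t3c.png',cv2.resize(i,(640,560),interpolation=cv2.INTER_CUBIC)[...,::-1])
```

```text
drawn True t 16.9 p [0.4537 0.0118 0.0721] r [3.135 0.023 3.058] F [ 2.   0.3 -1.1] op 0.175 g 60.0
 t 17.3 p [0.4536 0.0118 0.0718] r [3.135 0.022 3.058] F [3.2 0.7 0.7] op 0.176 g 60.1
0.1145612478623396
```

View pics/t3c.png

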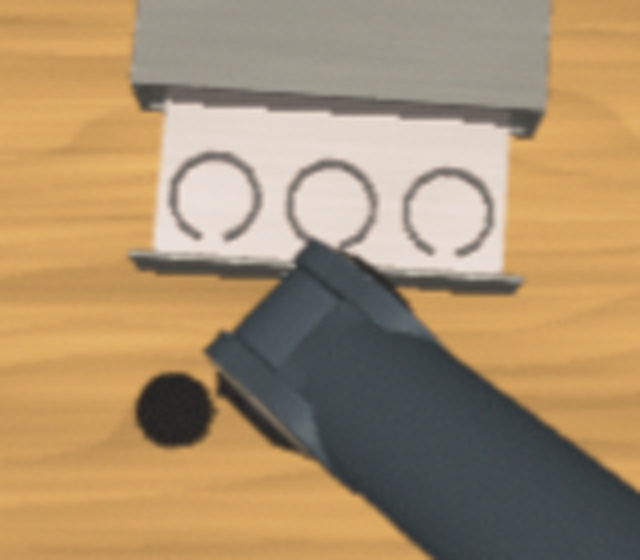

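Run:
```python
from h import *
f=robot.grab_frame('top'); P=cloud(f); x,y,a=HOLE; u=np.array([np.cos(a),np.sin(a)]);v=np.array([-u[1],u[0]])
d=P[...,:2]-np.array([x,y]); X=d@u; Y=d@v
for lo,hi in ((-.13,-.06),(.06,.13)):
    m=(abs(P[...,2]-.068)<.005)&(Y>lo)&(Y<hi)&(X<0)&(X>-.14); print('panel',m.sum(),np.percentile(X[m],[2,50,98]).round(4))
import pickle; f0=pickle.load(open('hole.pkl','rb')); P=cloud(f0);d=P[...,:2]-np.array([x,y]); X=d@u; Y=d@v
m=(abs(P[...,2]-.068)<.004)&(abs(Y)<.13)&(X<.05)&(X>-.1); print('before',m.sum(),np.percentile(X[m],[2,50,98]).round(4))
```

```text
panel 50 [-0.0904 -0.088  -0.0851]
panel 44 [-0.0904 -0.0885 -0.086 ]
before 1179 [0.0177 0.0201 0.0236]
```

Panel displacement is about 0.108 m and the prong is in the hole, so step 2 is met. I'll return the hook to its cradle.

Run:
```python
from h import *
x,y,a=HOLE; u=np.array([np.cos(a),np.sin(a)])
s=robot.sense()['tcp_pos']; e=s[:2]+.005*u
line((*e,.0715),PI+a,vel=.03); robot.sleep(.2); st('unload')
c=line((*e,.18),vel=.08); st(f'up {c}')
x,y,a=HOOK
goto((x,y,.18),PI+a); robot.sleep(.2)
f=robot.grab_frame('wrist'); P=cloud(f); im=f['image'].astype(int)
m=(P[...,2]>.17)&(im[...,0]>im[...,2]+15)&(abs(P[...,1]-y)<.03)&(P[...,0]<x); q=P[m]
print(len(q), np.polyfit(q[:,0],q[:,2],1), np.percentile(q,[2,50,98],axis=0).round(4))
save(f,'w2.png')
s=robot.grab_frame('scene'); i=s['image'][130:250,350:450]; cv2.imwrite('pics/s2c.png',cv2.resize(i,(500,600),interpolation=cv2.INTER_CUBIC)[...,::-1])
```

```text
unload t 17.9 p [0.4577 0.0113 0.0712] r [-3.141e+00 -1.000e-03  3.058e+00] F [-0.5 -0.1 -1.6] op 0.174 g 60.0
up False t 19.4 p [0.4582 0.0113 0.1796] r [ 3.142e+00 -1.000e-03  3.058e+00] F [-0.3  0.3 -1.3] op 0.178 g 60.0
4816 [0.07401316 0.16047566] [[0.4757 0.2992 0.1821]
 [0.4955 0.308  0.1976]
 [0.5183 0.3185 0.2084]]
```

View pics/s2c.png

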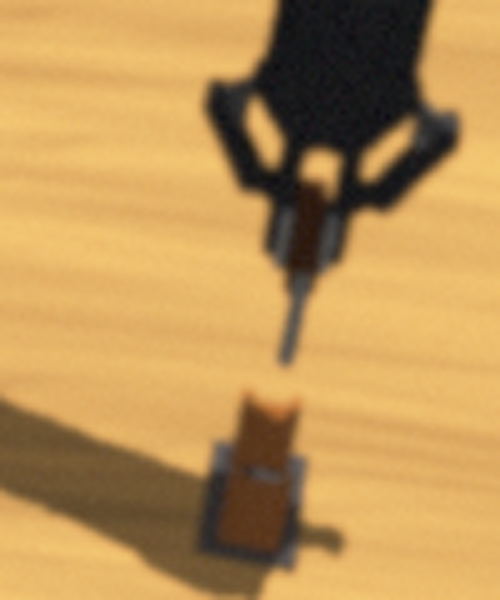

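Run:
```python
from h import *
x,y,a=HOOK
f=robot.grab_frame('wrist'); P=cloud(f); im=f['image'].astype(int)
u=np.array([np.cos(a),np.sin(a)]); d=P[...,:2]-np.array([x,y]); X=d@u; Y=d@np.array([-u[1],u[0]])
m=(P[...,2]>.190)&(abs(Y)<.006)&(X<-.015)&(X>-.06); q=X[m]; z=P[...,2][m]
print(m.sum(),np.polyfit(q,z,1),q.min(),q.max())
for lo in np.arange(-.06,-.015,.005): 
    k=(q>lo)&(q<lo+.005); print(lo.round(3),k.sum(),np.median(z[k]).round(4) if k.any() else '')
c=line((x,y,.047),vel=.05,contact_N=6); robot.sleep(.2); st(f'down {c}')
```

```text
2686 [0.92700704 0.23093444] -0.04418956634387155 -0.015009947937329437
-0.06 0 
-0.055 0 
-0.05 0 
-0.045 450 0.1969
-0.04 420 0.1979
-0.035 413 0.1979
-0.03 395 0.1979
-0.025 404 0.1979
-0.02 604 0.1985
down True t 23.6 p [0.5195 0.308  0.0481] r [-3.141 -0.     3.051] F [ 0.8 -0.3  5.5] op 0.174 g 60.9
```

Run:
```python
from h import *
import pickle
x,y,a=HOOK
robot.grip(1.0); line((x,y,.20),vel=.2); st('released')
robot.sleep(.2); f=robot.grab_frame('wrist'); P=cloud(f)
for b in blobs(f,P,.060,.08,(.52,.307),.1): print('hook',b)
goto((.50,.01,.30),-.084); robot.sleep(.3); f=robot.grab_frame('wrist'); pickle.dump(f,open('tray.pkl','wb')); save(f,'tray.png')
goto((.53,-.31,.30),-.08); robot.sleep(.3); f=robot.grab_frame('wrist'); pickle.dump(f,open('cells2.pkl','wb')); 
for c in cells(f): print(c)
st()
```

```text
released t 25.2 p [0.519  0.3072 0.1988] r [-3.138 -0.004  3.051] F [-0.3  0.3  0.1] op 1.003 g 0.0
hook {'c': array([0.52086323, 0.3079384 ]), 'size': [0.015313269570469856, 0.09174846857786179], 'yaw': np.float32(-0.09526811), 'z': np.float64(0.06587128217984653), 'n': np.int32(1825), 'px': array([279.59452055, 199.46082192])}
(np.float64(0.7218649983406067), np.float64(-0.2990865111351013), np.float64(-1.6063305456406847), np.int64(52), np.float64(-1.5748595208618126), [0.014731085859239101, 0.045449938625097275], np.float64(0.036721330224685864), array([ 0.7149, -0.299 ,  0.0117]))
(np.float64(0.6971182823181152), np.float64(-0.4098159074783325), np.float64(1.0516076175116382), np.int64(258), np.float64(1.9268500221161753), [0.010588287375867367, 0.020490221679210663], np.float64(0.03593645077663541), array([ 0.6939, -0.4071,  0.0058]))
(np.float64(0.6008758544921875), np.float64(-0.4905939996242523), np.float64(0.41528272797024646), np.int64(19), np.float64(1.0567142270936973), [0.012009421363472939, 0.024206846952438354], np.float64(0.03901273723839059), array([ 6.000e-01, -4.8
[... 196 characters left out ...]
2619463801384], np.float64(0.03888630099345483), array([ 0.5888, -0.3454,  0.013 ]))
(np.float64(0.5338131189346313), np.float64(-0.12099909037351608), np.float64(-1.8845040216239983), np.int64(233), np.float64(-2.442931191959433), [0.004617178812623024, 0.021070696413517], np.float64(0.0384443812664544), array([ 0.5364, -0.1228,  0.0049]))
(np.float64(0.49395647644996643), np.float64(-0.2812040150165558), np.float64(-0.28039896498289496), np.int64(18), np.float64(-0.27818641165337854), [0.013813603669404984, 0.04561426490545273], np.float64(0.03905016463974472), array([ 0.4949, -0.2815,  0.0133]))
 t 29.3 p [ 0.5302 -0.3093  0.3002] r [ 3.142 -0.    -0.079] F [-0.3  0.6 -0.7] op 1.001 g 0.0
```

View pics/tray.png

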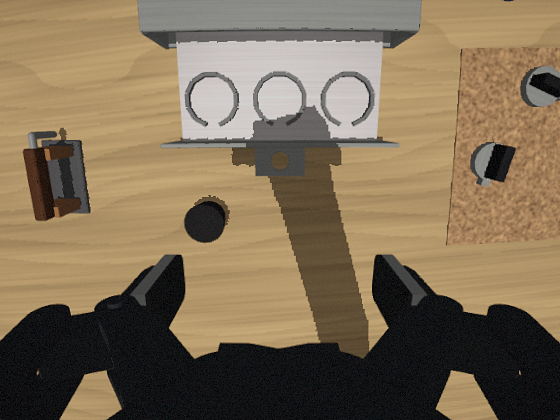

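The wrist view shows the hook back in its cradle at the left. The three seats on the open tray are at (211,98), (279,98) and (347,98), each with its gap toward the front. I'll fit the collars and then grip the first cell.

Run:
```python
from h import *
import pickle
f=pickle.load(open('tray.pkl','rb')); P=cloud(f); g=f['image'].astype(int).sum(2)/3
for px in ((211,98),(279,98),(347,98)):
    u,v=px; S=np.s_[v-30:v+31,u-33:u+34]; z=P[S][...,2]; 
    zf=np.nanmedian(P[v-8:v+8,u-8:u+8,2]); m=(z>zf+.006)&(z<zf+.012)
    q=P[S][m]
    for _ in range(3):
        A=np.c_[2*q[:,:2],np.ones(len(q))]; s=np.linalg.lstsq(A,(q[:,:2]**2).sum(1),rcond=None)[0]; r=np.sqrt(s[2]+s[:2]@s[:2])
        d=np.hypot(*(q[:,:2]-s[:2]).T); k=abs(d-.030)<.005; q=q[k]
    # gap direction = opposite of mean direction balance
    ang=np.arctan2(q[:,1]-s[1],q[:,0]-s[0]); h=np.histogram(ang%(2*PI),72,(0,2*PI))[0]; gap=(np.flatnonzero(h==0)+.5)*5
    print(px,'floor',zf.round(4),'n',len(q),'c',s[:2].round(4),'r',r.round(4),'top',np.median(q[:,2]).round(4),'gap',gap)
for c in ((279,160),): print(ray(f,[c],.05))
x,y,a=HOLE; uu=np.array([np.cos(a),np.sin(a)]);d=P[...,:2]-np.array([x,y]); X=d@uu; Y=d@np.array([-uu[1],uu[0]])
m=(abs(P[...,2]-.068)<.004)&(abs(Y)<.13)&(X<0)&(X>-.15); print('panel',m.sum(),np.percentile(X[m],[2,50,98]).round(4))
p=P[m]; print(np.arctan(np.polyfit(p[:,1],p[:,0],1)[0]))
```

```text
(211, 98) floor 0.0173 n 650 c [0.6003 0.0846] r 0.0302 top 0.0262 gap [162.5 167.5 172.5 177.5 182.5 187.5]
(279, 98) floor 0.0172 n 635 c [0.5938 0.0008] r 0.0304 top 0.0259 gap [162.5 167.5 172.5 177.5 182.5 187.5]
(347, 98) floor 0.017 n 627 c [ 0.5866 -0.0822] r 0.0304 top 0.026 gap [162.5 167.5 172.5 177.5 182.5]
[[0.5220672  0.00736991 0.05      ]]
panel 1038 [-0.089  -0.086  -0.0833]
0.07865482177835911
```

```bash
cat >> h.py <<'E'
TYAW=-.083; SEATS=[(.6003,.0846),(.5938,.0008),(.5866,-.0822)]
def find(near,look=(.53,-.31)):
    goto((*look,.30),-.08); robot.sleep(.3); f=robot.grab_frame('wrist')
    im=f['image'].astype(int); l=[]
    for c in cells(f):
        if c[5][1]>.042 and c[5][0]<.018 and c[0]<.66: l.append(c[:3])
    print('seen',np.round(l,4)); return min(l,key=lambda c:np.hypot(c[0]-near[0],c[1]-near[1]))
def pick(c):
    x,y,a=c; goto((x,y,.12),a); robot.grip(.6,40); robot.sleep(.2)
    k=line((x,y,.028),vel=.08,contact_N=10); robot.sleep(.2); st(f'at {k}')
    robot.grip(0,40); st('grip'); line((x,y,.13),vel=.15); return st('up')
def place(xy,zt=.0425):
    x,y=xy; goto((x,y,.13),TYAW); robot.sleep(.2); line((x,y,.062),TYAW,vel=.1); robot.sleep(.2); st('over')
    for dx,dy,dw in [(0,0,0),(0,0,.06),(0,0,-.06),(0,0,.12),(0,0,-.12),(.001,0,0),(-.001,0,0),(0,.001,0),(0,-.001,0),(.002,0,0),(-.002,0,0)]:
        if (dx,dy,dw)!=(0,0,0):
            z=robot.sense()['tcp_pos'][2]; line((x+dx,y+dy,z+(.0 if dw else .001)),TYAW+dw,vel=.02)
        k=line((x+dx,y+dy,zt-.0015),TYAW+dw,vel=.015,contact_N=7); s=st(f'press {dx,dy,dw} {k}')
        if s['tcp_pos'][2]<zt+.003: return True
    return False
E
python3 - <<'E'
from h import *
c=find((.494,-.281)); s=pick(c)
if s['opening']>.08: print('placed',place(SEATS[1])); robot.sleep(.3); st()
E
```

```text
seen [[ 0.5884 -0.346   1.153 ]
 [ 0.4935 -0.2811 -0.2831]]
at False t 32.8 p [ 0.4938 -0.2812  0.0284] r [ 3.141e+00 -1.000e-03 -2.830e-01] F [-0.4 -0.3  0.2] op 0.597 g 0.0
grip t 33.2 p [ 0.4937 -0.2811  0.0282] r [ 3.142 -0.    -0.283] F [-0.4 -0.4  2.2] op 0.155 g 39.5
up t 34.1 p [ 0.4927 -0.2807  0.129 ] r [-3.141e+00  2.000e-03 -2.830e-01] F [ 0.2  0.4 -2.6] op 0.156 g 39.0
over t 36.5 p [0.5943 0.0008 0.0628] r [-3.141e+00 -2.000e-03 -8.300e-02] F [ 0.5  0.3 -1.4] op 0.156 g 39.0
press (0, 0, 0) True t 37.6 p [0.5939 0.0008 0.0442] r [ 3.141  0.    -0.083] F [-0.2 -0.8  4.6] op 0.154 g 39.8
placed True
 t 37.9 p [0.594  0.0008 0.0442] r [ 3.141 -0.    -0.083] F [-0.7 -0.4  5.5] op 0.152 g 40.0
```

```bash
cat >> h.py <<'E'
def check():
    goto((.50,.01,.30),-.084); robot.sleep(.3); f=robot.grab_frame('wrist'); P=cloud(f)
    for i,s in enumerate(SEATS):
        for b in blobs(f,P,.046,.075,s,.032): print('seat',i,'bar c',b['c'].round(4),'yaw',round(float(b['yaw']),3),'top',round(b['z'],4),np.round(b['size'],4))
    return f
E
python3 - <<'E'
from h import *
robot.grip(.45); s=robot.sense()['tcp_pos']; line((s[0],s[1],.14),vel=.15)
f=check(); save(f,'p1.png'); i=f['image'][60:190,150:410]; cv2.imwrite('pics/p1c.png',cv2.resize(i,(780,390),interpolation=cv2.INTER_CUBIC)[...,::-1])
E
```

```text
seat 1 bar c [5.94e-01 4.00e-04] yaw -0.087 top 0.055 [0.0126 0.0458]
```

View pics/p1c.png

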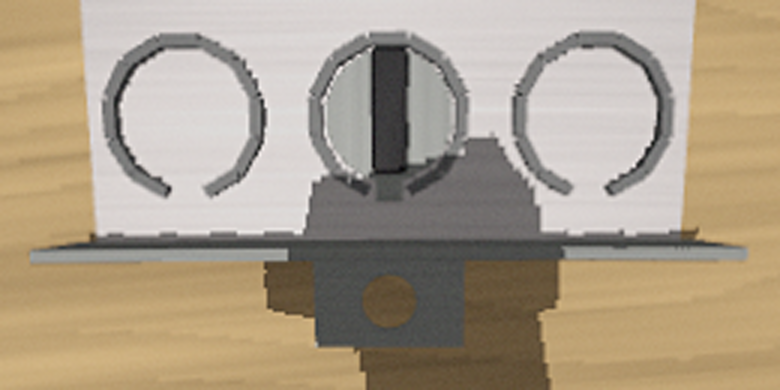

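The bar top is at 0.055 m, which is the dropped-in height, and the tab sits in the gap at (388,190). Now the second cell.

Run:
```python
from h import *
c=find((.588,-.346)); s=pick(c)
if s['opening']>.08:
    ok=place(SEATS[2]); print('placed',ok); robot.sleep(.3); st()
    if ok:
        robot.grip(.45); s=robot.sense()['tcp_pos']; line((s[0],s[1],.14),vel=.15); f=check(); save(f,'p2.png')
```

```text
seen [[ 0.5504 -0.3071  1.146 ]]
at False t 44.7 p [ 0.5506 -0.3073  0.0285] r [3.141 0.    1.146] F [-0.4 -0.6 -0.1] op 0.6 g 0.0
grip t 45.1 p [ 0.5505 -0.3072  0.0282] r [3.141 0.    1.146] F [-0.4 -0.5  1.8] op 0.152 g 39.3
up t 45.9 p [ 0.5495 -0.3069  0.129 ] r [-3.14   0.     1.146] F [-0.1 -0.3 -1. ] op 0.153 g 39.0
over t 48.5 p [ 0.5871 -0.0823  0.0628] r [ 3.142e+00 -1.000e-03 -8.300e-02] F [-0.  -0.7 -0.7] op 0.151 g 39.0
press (0, 0, 0) True t 49.6 p [ 0.5867 -0.0822  0.0441] r [ 3.142  0.    -0.083] F [ 0.2 -0.1  4.3] op 0.152 g 39.6
placed True
 t 49.9 p [ 0.5867 -0.0822  0.0441] r [ 3.142  0.    -0.083] F [ 0.1 -0.2  5.4] op 0.157 g 39.8
seat 1 bar c [5.941e-01 2.000e-04] yaw -0.087 top 0.055 [0.0138 0.0457]
seat 2 bar c [ 0.5869 -0.0822] yaw -0.089 top 0.0547 [0.0145 0.0449]
```

The mat was knocked as warned: the second cell had moved about 5 cm, and I found and seated it. Now I'll push the tray home with closed fingers against the panel, above the lip.

Run:
```python
from h import *
x,y,a=HOLE; u=np.array([np.cos(a),np.sin(a)]); w=lambda X:tuple(np.array([x,y])+X*u)
robot.grip(0,40); goto((*w(-.135),.14),a); robot.sleep(.2); line((*w(-.135),.068),vel=.1,contact_N=10); robot.sleep(.2); st('ready')
k=line((*w(.022),.068),vel=.05,contact_N=15); robot.sleep(.3); s=st(f'pushed {k}')
print('X',(s['tcp_pos'][:2]-np.array([x,y]))@u)
```

```text
ready t 54.6 p [0.4935 0.0084 0.0686] r [-3.141e+00 -1.000e-03 -8.400e-02] F [-0.3 -0.5 -0.6] op -0.004 g 0.0
pushed True t 57.7 p [ 0.6401 -0.0036  0.0661] r [ 3.141  0.013 -0.084] F [ 0.8  0.3 -0.1] op 0.003 g 0.0
X 0.01265226040128133
```

Run:
```python
from h import *
import pickle
x,y,a=HOLE; u=np.array([np.cos(a),np.sin(a)]); w=lambda X:tuple(np.array([x,y])+X*u)
k=line((*w(.03),.067),a,vel=.03,contact_N=22); robot.sleep(.3); s=st(f'pushed {k}'); print('X',(s['tcp_pos'][:2]-np.array([x,y]))@u)
line((*w(-.05),.068),a,vel=.1); line((*w(-.05),.20),a); goto((.56,0,.30),-.08); robot.sleep(.3)
f=robot.grab_frame('wrist'); save(f,'end.png')
for n,g in (('before',pickle.load(open('hole.pkl','rb'))),('now',f)):
    P=cloud(g); d=P[...,:2]-np.array([x,y]); X=d@u; Y=d@np.array([-u[1],u[0]])
    m=(abs(P[...,2]-.068)<.004)&(abs(Y)<.13)&(X<.05)&(X>-.1); print(n,m.sum(),np.percentile(X[m],[2,50,98]).round(4))
    lip=((abs(P[...,2]-.05)<.004)&(np.hypot(P[...,0]-.626,P[...,1])<.06)).astype(np.uint8); cs,h=cv2.findContours(lip,cv2.RETR_CCOMP,cv2.CHAIN_APPROX_NONE)
    for c,hh in zip(cs,h[0]):
        if hh[3]>=0 and len(c)>12: print('hole',ray(g,c.reshape(-1,2),.05).mean(0).round(4))
P=cloud(f)
for b in blobs(f,P,.060,.08,(.52,.307),.08): print('hook',b['c'],b['yaw'],b['z'])
```

```text
pushed True t 58.4 p [ 0.6417 -0.0038  0.0648] r [ 3.14   0.024 -0.084] F [-0.3 -0.3  0.2] op -0.001 g 0.0
X 0.014228018691634405
before 1179 [0.0177 0.0201 0.0236]
hole [ 0.6282 -0.002   0.05  ]
now 1389 [0.0256 0.0284 0.0313]
hole [ 0.6355 -0.0025  0.05  ]
hook [0.52121001 0.30697525] -0.085493915 0.06614363278200076
```

View pics/end.png

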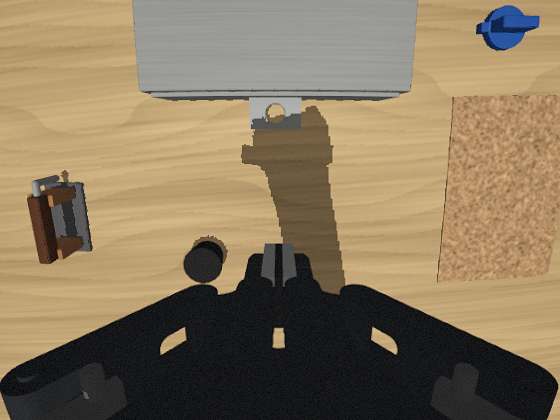

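The panel is flush with the cabinet. The tray now sits 7.5 mm further in than it started, so its full travel from stop to stop matches 0.115 m and it is home. The hook is in its cradle and the mat is empty.

```bash
python3 -c "
from h import *
st(); print(robot.close_job())"
```

```text
t 61.1 p [ 0.5597 -0.      0.2988] r [ 3.141e+00  2.000e-03 -8.000e-02] F [0.6 0.3 0.4] op 0.002 g 0.0
the job is handed in; nothing more can be done
None
```

I handed the job in at 61 s: both cells are dropped into seats, the tray is pushed home, and the hook is back in its cradle; the hand-in returned no verdict.

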